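# Loosen the knurled stage ring two turns and push the filter slide home

## Robot

A 6-joint arm with a two-finger parallel gripper is mounted at the origin on the work surface. World frame = base frame: x ahead of the robot, y to its left, z up, the work surface at z = 0. Lengths are in m, angles in degrees, forces in N, time in s.
With the tool pointing down it reaches from about 0.4 to 0.825 m from the base axis. Payload 7 kg.
Tool frame: the origin (TCP) lies midway between the tips of the shut fingers; the grasp point (between the pads) lies 19 mm behind it; z points along the fingers, y is the line along which they close (so a half turn about z gives the same grasp; the last joint's range is limited). The gripper opens to 88 mm and grips with 3 to 60 N. Pads are 19 mm wide; open, the fingers measure 130 mm over their backs; the gripper's body (78 mm by 193 mm) begins 47 mm behind the grasp point.
Start: joints at [-60.269, 20.546, 0.682, 0, -70.136, -16.507], TCP at [0.154, -0.657, 0.227] pointing down, gripper open.
Joint ranges: [-176.03, 176.03], [-82.01, 121.73], [-58.28, 71.71], [-173.87, 95.51], [-174.79, -0.11], [-173.66, 173.66]. Speed limits (degrees/s): [136.94, 136.94, 172.46, 180, 180, 180].

## Interface

Orientations are given as [roll, pitch, yaw] about the fixed x, y, z axes, in that order (R = Rz(yaw) Ry(pitch) Rx(roll)).
In Python, from plant import ctrl gives the robot as it stands.
- The arm moves only by the tool arm_command, never from a script. Its argument "steps" is a list of rows, each an object with "translation": the shift along the tool's x, y, z in mm, a list of three; "rotation": the turn, a rotation vector about the tool's x, y, z in units of 5 degrees (1.0 is 5 degrees), a list of three; "claw": the finger opening in mm, from 0 to 87.6. In form: [{"translation": [x, y, z], "rotation": [rx, ry, rz], "claw": claw}, ...]. A call has 1 to 5 rows; each row is the pose to reach, as a shift and turn from the pose commanded when the call began, along the tool's axes at that moment; what a row does not reach only later rows make up. A row lasts 1/10 s, in which the tool goes at most 50 mm and 8.59 degrees, less where a joint would pass 70% of its speed; a pose out of reach is approached as far as the arm can. A call with a gripper value outside its range is refused whole. The fingers move at their own pace and stop on an object; the grip force is fixed at half the most. Time passes only in rows, so rows that repeat a pose let the fingers close. It gives the time, the measured TCP pose, the force, the opening and the grip force at its end, in the units of the state.
- ctrl.get_obs(): the state, without advancing time (a new reading comes with each control period).
- ctrl.snapshot(name): name is "side" or "top" or "wrist"; returns (picture, depth): 400x640x3 uint8, red, green, blue; 400x640 float32, m along the optical axis (not along the pixel's ray), 0 where there is no reading.
- ctrl.calibration(name): a dict with "vertical_fov" (degrees; the focal length in pixels is half the picture's height over the tangent of half this angle, whatever the lens; pixels are square), "cx", "cy" (the principal point, pixels), "rvec" (rotation vector, rad) and "tvec" (3), from world to camera coordinates, as OpenCV has them; the wrist camera has in their place "hand_eye" (4x4, takes a point from camera to tool coordinates, whose origin is the TCP and whose axes are the flange's). Camera axes: x right, y down, z forward; pixel columns grow to the right and rows downward; lengths in m; the calibration is good to about 2 mm. A picture is of the moment at which its call begins: read the wrist's pose just before it. calibration takes no time and is no camera call.
- ctrl.close_job(): hands the job in; it is judged then, once.
The state is a dict: "clock": time; "joint_pos": joint angles; "qvel": joint speeds; "tau": joint torques, N m; "tool_pos": TCP position; "orientation": TCP orientation; "force": force on the tool from outside, world axes, zero at the start; "moment": the same for the moment, N m; "opening": finger opening in m; "gripper_force": force on a finger pad.
Only numpy, scipy, OpenCV 4.12 (cv2) and the standard library are available. Lean on these libraries where they do the work, as an engineer would, in place of code of your own. Each camera call takes 0.05 s, during which the arm holds its last target. There are 200 camera calls.

## Task

With a fingertip against the outside of the knurled rim, roll the wide retaining ring of the microscope's light base anticlockwise (seen from above) by two full turns from tight, so that its black dot has come back to the index line for the second time, give or take a tenth of a turn, and leave it there. Only then push the filter slide, which the ring was clamping, fully in by its tab. Use only the outside of the fingers: lift nothing, do not press on the glass plate, and leave the loose things standing on and around the base where they are.

Things in the scene. Friction and masses are not known exactly. Their poses are not given: they have to be found in the camera images.
- base: white light base, screwed to the bench: 220 mm (its x) x 250 mm (its y), flat top 50 mm above the bench. Origin at the centre of its underside, under the ring's axis; z up, +x away from the robot (yaw up to 0.45 rad either way). A flat black index line on the top, at its -x side, runs from 68 to 90 mm off the axis. The filter slide is in its +y side
- ring_center (a point): point on the upright axis of the aluminium retaining ring, at half its knurl's height, 65 mm above the bench. The ring is 110.4 mm across its knurl (36 upright ridges, 2.2 mm proud of a 106 mm body); rim from 55 to 74 mm above the bench, top face at 75 mm. It turns in place about this axis without rising
- ring (a joint): turn of the ring in rad: 0 = screwed tight (a hard stop; the start), growing anticlockwise seen from above (loosening), 6.283 a full turn; hard stop at 18.8. Friction of 0.07 N m holds it where it is left: 1.3 N along the rim turns it, so a fingertip pressing 3 N or more on the rim carries it along
- ring_dot (a point): black dot, 7 mm across, engraved flat on the ring's top face, 48.5 mm off the axis; it turns with the ring. When tight it stands at the base's index line (-x side of the base)
- slide_tab (a point): centre of the outer (+y of the base) face of the upright dark steel tab of the filter slide. The tab is 46 mm long (base x), 8 mm thick (base y), from 13 to 43 mm above the bench; at joint slide = 0 its outer face is 163 mm from the ring's axis along the base's +y. Pushed along the base's -y, it goes in until the tab meets the side of the base
- slide (a joint): travel of the filter slide in m: starts between 0 and 0.006, grows as it goes in, 0.030 = fully in (hard stop). About 1.5 N of friction; stays where it is left
- plate: the round glass stage plate that fills the ring, 87 mm across, fixed; not to be pressed on. Its top is 72 mm above the bench; origin at the centre of the base's underside
- eyepiece: the loose eyepiece (black, 32 mm across, 50 mm tall) standing on the light base, at one of its two far corners; origin at the centre of its foot
- objective: the loose objective (steel, 24 mm across, 44 mm tall) standing on the light base, at the other far corner; origin at the centre of its foot
- slidebox: closed grey box of slides, 85 x 100 x 34 mm, on the bench to the right of the light base; origin at the centre of its underside
- petri: closed pale dish, 94 mm across, 16 mm tall, beyond the light base; origin at the centre of its underside
- dropper: small amber bottle with black cap, 38 mm across, 75 mm tall, beyond the light base; origin at the centre of its underside
- beaker: glass beaker, 68 mm across, 85 mm tall, to the left of the light base; origin at the centre of its underside
- brushpot: white ceramic pot with steel lid, 64 mm across, 70 mm tall, beyond the light base; origin at the centre of its underside

How it is judged (in metres and radians):
On the way, in this order (a step that is already met when the one before it is completed fails the run):
1. the ring stands loosened by two full turns (within 0.7 rad) (value of joint ring between 11.866 and 13.266 rad), for 0.3 s.
2. the filter slide is fully in (within 3 mm) (value of joint slide above 0.027 m), for 0.2 s.
At the end, for the whole second after the job is handed in: The ring stands two full turns (12.566 rad, within 0.7 rad) loosened from tight and is still, the filter slide is in to within 3 mm of its stop (joint over 0.027 m), and every loose thing is within 20 mm of where it began (all of step 1 and value of joint slide above 0.027 m and velocity of joint ring between -0.05 and 0.05 rad/s and distance of each of eyepiece, objective, slidebox, petri, dropper, beaker, brushpot from where it was at the start of the episode below 0.02 m); the robot touches nothing.
It fails at once if the filter slide is pushed more than 6 mm before the ring has been loosened by two turns (distance of slide_tab from where it was at the start of the episode above 0.006 m and value of joint ring below 11.866 rad).
It fails at once if the glass stage plate is pressed on (over 3 N) (contact force between plate and the arm above 3 N or contact force between plate and the fingers above 3 N).
It fails at once if a loose thing is lifted, carried, pushed or knocked more than 20 mm from its place (distance of any of eyepiece, objective, slidebox, petri, dropper, beaker, brushpot from where it was at the start of the episode above 0.02 m).
It also fails if it takes over 67 s, if anything falls off the work surface, if the arm or the gripper's body presses on something with over 40 N, if the wrist force passes 120 N, or if a joint passes its speed limit or range.

## Working session

There is one attempt and no reset: what is moved stays moved. The work goes in short steps, Python scripts to look and compute and a tool call to move; the robot and the scene stay as the last step left them, time stands still between calls to the robot, and variables do not carry over. Pictures are saved under pics/ and viewed, at most 10 in all, crops included, and the job is handed in when it is done.

Besides the shell and the picture viewer there is one more tool, called by a JSON object that holds its "name" and its "arguments", one argument or row to a line. arm_command: Moves the arm, as the interface text tells. Its arguments: {"type":"object","properties":{"steps":{"type":"array"}},"required":["steps"]}

```bash
mkdir -p pics; cat > h.py <<'E'
import numpy as np, cv2
from plant import ctrl
from scipy.spatial.transform import Rotation as R
def K(c,h=400):
    f=h/2/np.tan(np.radians(c["vertical_fov"])/2); return f
def cast(name,u,v,z):
    c=ctrl.calibration(name); f=K(c)
    Rm=R.from_rotvec(np.ravel(c["rvec"])).as_matrix(); t=np.ravel(c["tvec"])
    o=-Rm.T@t; d=Rm.T@np.array([(u-c["cx"])/f,(v-c["cy"])/f,1.])
    return o+d*(z-o[2])/d[2]
def proj(name,p):
    c=ctrl.calibration(name); f=K(c)
    q=R.from_rotvec(np.ravel(c["rvec"])).as_matrix()@np.array(p)+np.ravel(c["tvec"])
    return q[0]/q[2]*f+c["cx"],q[1]/q[2]*f+c["cy"]
def snap(name,fn):
    im,d=ctrl.snapshot(name); cv2.imwrite("pics/"+fn+".png",im[:,:,::-1]); np.save("pics/"+fn+".npy",d); return im,d
E
python3 - <<'E'
from h import *
o=ctrl.get_obs(); print(o)
for n in("top","side"):
    snap(n,n+"0"); print(ctrl.calibration(n))
print(ctrl.calibration("wrist"))
E
```

```text
{'clock': 0.0, 'joint_pos': array([-6.02702445e+01,  2.05909995e+01,  6.35141065e-01, -2.03234834e-02,
       -7.01354047e+01, -1.65065099e+01]), 'qvel': array([ 0.13478865,  0.0230213 , -0.04149453,  0.01504245,  0.16522137,
       -0.00466257]), 'tau': array([ 7.72927215e-04, -5.82726574e+01,  2.93059230e+01,  6.99738085e+00,
        6.92600326e-03, -1.44515402e-04]), 'tool_pos': array([ 0.15426893, -0.65664576,  0.22563735]), 'orientation': array([ 1.79907069e+02, -7.61449115e-03, -1.66783669e+02]), 'force': array([ 0.0855845 , -0.77994754,  0.76968872]), 'moment': array([-0.00560685, -0.01071532, -0.02251472]), 'gripper_force': 0.0, 'opening': 0.08750048544823984}
{'vertical_fov': 48.54989653457414, 'cx': 317.18996992366374, 'cy': 197.19349355432973, 'rvec': array([ 2.12146924, -2.14816991,  0.17690371]), 'tvec': array([0.07238628, 0.61699135, 1.11051551])}
{'vertical_fov': 54.12804279550615, 'cx': 314.48091949949963, 'cy': 200.2418190932529, 'rvec': array([ 0.74718979, -2.44294215,  1.3441807 ]), 'tvec': array([0.51014914, 0.24226165, 0.64638447])}
{'vertical_fov': 69.05763113826427, 'cx': 324.304285408445, 'cy': 196.14488255120077, 'hand_eye': array([[ 1.22011178e-04, -9.54829696e-01, -2.97153556e-01,
         8.03576222e-02],
       [ 9.99999983e-01,  1.57648154e-04, -9.59637311e-05,
         9.32683391e-04],
       [ 1.38474730e-04, -2.97153540e-01,  9.54829699e-01,
        -1.58246923e-01],
       [ 0.00000000e+00,  0.00000000e+00,  0.00000000e+00,
         1.00000000e+00]])}
```

View pics/top0.png

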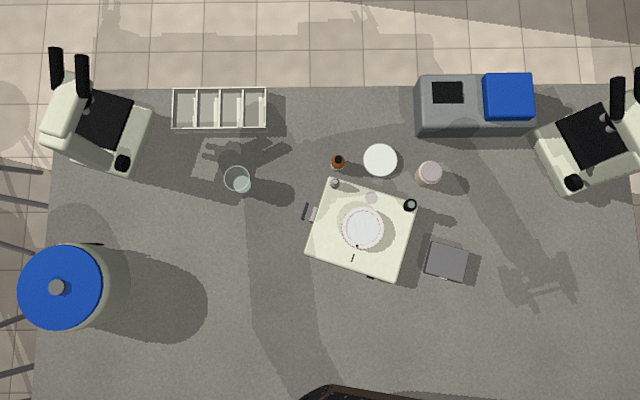

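View pics/side0.png

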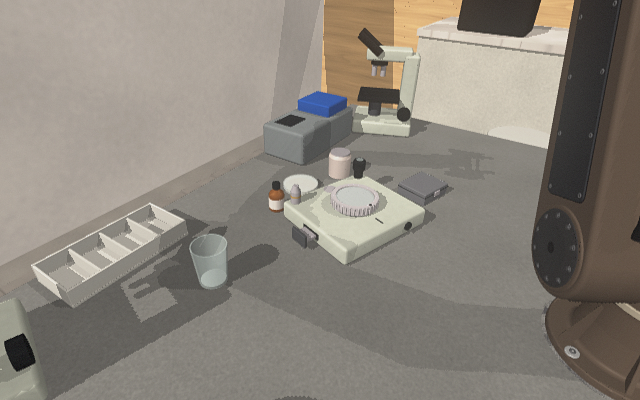

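Top view: ring at about (362,228), index line (352,257), tab (307,212), eyepiece (410,205), objective (335,182), beaker (237,180). The side view agrees; the base is yawed clockwise by roughly 18°.

```bash
python3 - <<'E'
from h import *
for n,box in(("top",(295,425,170,290)),("side",(275,435,150,270))):
    d=np.load(f"pics/{n}0.npy"); c=ctrl.calibration(n); f=K(c)
    Rm=R.from_rotvec(np.ravel(c["rvec"])).as_matrix(); t=np.ravel(c["tvec"])
    v,u=np.mgrid[0:400,0:640]
    P=np.stack([(u-c["cx"])/f*d,(v-c["cy"])/f*d,d],-1)
    W=(P-t)@Rm
    m=np.zeros((400,640),bool); m[box[2]:box[3],box[0]:box[1]]=1; m&=d>0
    z=W[...,2]
    top=m&(abs(z-.05)<.006)
    print(n,"base z",np.median(z[top]),top.sum())
    (cx,cy),(w,h),a=cv2.minAreaRect((W[top][:,:2]*1000).astype(np.float32)); print("rect",cx,cy,w,h,a)
    # rect from largest component hull at pixel level
    k=m&(z>.060)&(z<.082); nlab,lab,st,ce=cv2.connectedComponentsWithStats(k.astype(np.uint8))
    i=1+np.argmax(st[1:,4]); q=W[lab==i]; print("ring",cv2.minEnclosingCircle((q[:,:2]*1000).astype(np.float32)),np.median(q[:,2]))
    g=cv2.cvtColor(cv2.imread(f"pics/{n}0.png"),cv2.COLOR_BGR2GRAY)
    dk=m&(g<60); nl,lab,st,ce=cv2.connectedComponentsWithStats(dk.astype(np.uint8))
    for i in range(1,nl):
        if st[i,4]>2: print(st[i,4],ce[i].round(1),np.round([cast(n,*ce[i],zz)[:2] for zz in(.05,.075)],4).tolist(),np.median(z[lab==i]).round(3))
im=cv2.imread("pics/top0.png")[160:290,290:430]; cv2.imwrite("pics/c0.png",cv2.resize(im,None,fx=4.5,fy=4.5,interpolation=cv2.INTER_CUBIC)[:600])
E
```

```text
top base z 0.04919559239557213 6226
rect 578.0859985351562 -45.524261474609375 283.12811279296875 299.5609130859375 71.49164581298828
ring ((534.5095825195312, -49.72611618041992), 55.33137130737305) 0.07212349671800332
74 [409.  205.1] [[0.5941, -0.1751], [0.5905, -0.1699]] 0.097
3 [302.3 218.7] [[0.5619, 0.104], [0.559, 0.1032]] 0.035
3 [356.3 245.3] [[0.4911, -0.0346], [0.4897, -0.0324]] 0.077
11 [370. 277.] [[0.4104, -0.0672], [0.4107, -0.0643]] 0.038
side base z 0.0491877915588058 4681
rect 638.4411010742188 -77.09854125976562 288.10595703125 444.6456298828125 67.18663024902344
ring ((535.8068237304688, -49.550148010253906), 55.58955764770508) 0.0716029365636636
137 [358.5 168.3] [[0.6107, -0.2127], [0.5904, -0.1697]] 0.082
40 [276.8 185.1] [[0.7335, -0.0169], [0.7069, 0.0161]] 0.072
35 [407.7 225.5] [[0.4038, -0.045], [0.394, -0.0105]] 0.032
4 [305.5 225.8] [[0.5813, 0.0809], [0.5624, 0.109]] 0.034
3 [311. 230.] [[0.5636, 0.0866], [0.5456, 0.1143]] 0.033
9 [316.4 236.1] [[0.5431, 0.0973], [0.5263, 0.1245]] 0.03
```

View pics/c0.png

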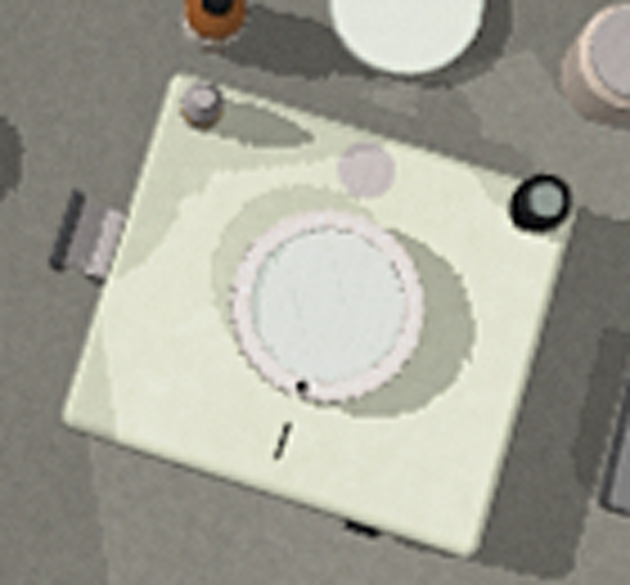

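Crop: dot at (302,386), index line (288,424)-(277,458), front edge corners (65,422) and (472,555), tab at (70,230). I'll get the yaw from these and plan the approach.

```bash
cat >> h.py <<'E'
C=np.array([.535,-.0496])
def tool():
    o=ctrl.get_obs(); return np.array(o["tool_pos"]),R.from_euler("xyz",o["orientation"],degrees=True)
def rel(p,yaw=None):
    p0,r0=tool(); s=r0.inv().apply(np.array(p)-p0)*1000
    rv=np.zeros(3) if yaw is None else np.degrees((r0.inv()*R.from_euler("xyz",[180,0,yaw],degrees=True)).as_rotvec())/5
    return s.round(1).tolist(),rv.round(2).tolist()
E
python3 - <<'E'
from h import *
px=lambda a,b:(290+a/4.5-.4,160+b/4.5-.4)
f=lambda a,b,z:cast("top",*px(a,b),z)[:2]
A,B,Cc,D=f(65,422,.05),f(472,555,.05),f(178,75,.05),f(575,205,.05)
ang=lambda v:np.degrees(np.arctan2(v[1],v[0]))
print(A,B,Cc,D,"center",(A+B+Cc+D)/4)
print("yaws",ang(A-B)-90,ang(Cc-D)-90,ang(Cc-A),ang(D-B),ang(f(288,424,.05)-f(277,458,.05)))
L1,L2,dt=f(288,424,.05),f(277,458,.05),f(302,386,.075)
for q in(L1,L2,dt): print(np.hypot(*(q-C)),ang(C-q))
print("tab",f(80,195,.043),f(60,268,.043),"obj foot",f(205,118,.05),"eye",f(540,208,.075))
E
```

```text
[0.47219336 0.10023656] [ 0.39480134 -0.12892049] [0.6737418  0.03234044] [ 0.59365495 -0.19694661] center [ 0.53359786 -0.04832252]
yaws -18.661100587075765 -19.25361522027781 -18.61725437041488 -18.885380272202035 -19.458555121709114
0.0693160163790746 -19.040323580886884
0.08959532294804454 -19.134988667285036
0.04826404983872255 -19.668891450662436
tab [0.60423404 0.0906816 ] [0.56143063 0.10268836] obj foot [0.64782535 0.01697277] eye [ 0.58853602 -0.17126494]
```

```bash
sed -i 's/^C=.*/C=np.array([.5348,-.0495]); ex=np.array([.9455,-.3256]); ey=np.array([.3256,.9455])/' h.py; python3 -c "
from h import *
p=C-.085*ex; print(rel([*p,.15],161))"
```

```text
([-437.4, 549.3, 76.5], [0.02, -0.01, 6.44])
```

{"name": "arm_command", "arguments": {
  "steps": [
    {"translation":[-437.4,549.3,76.5],"rotation":[0.02,-0.01,6.44],"claw":0},
    {"translation":[-437.4,549.3,76.5],"rotation":[0.02,-0.01,6.44],"claw":0},
    {"translation":[-437.4,549.3,76.5],"rotation":[0.02,-0.01,6.44],"claw":0},
    {"translation":[-437.4,549.3,76.5],"rotation":[0.02,-0.01,6.44],"claw":0},
    {"translation":[-437.4,549.3,76.5],"rotation":[0.02,-0.01,6.44],"claw":0}
  ]
}}

```text
clock: 0.6
tool_pos: [0.2595, -0.4338, 0.1994]
orientation: [-179.9, 0.1, 160.7]
force: [0.7, -0.4, 0.2]
opening: 0.0533
gripper_force: 0.0
```

```bash
python3 -c "
from h import *
p=C-.085*ex; print(tool()[0],rel([*p,.15],161))"
```

```text
[ 0.25947311 -0.43378386  0.19937525] ([-48.2, 453.3, 48.9], [-0.01, 0.01, -0.05])
```

{"name": "arm_command", "arguments": {
  "steps": [
    {"translation":[-48,453,49],"rotation":[0,0,0],"claw":0},
    {"translation":[-48,453,49],"rotation":[0,0,0],"claw":0},
    {"translation":[-48,453,49],"rotation":[0,0,0],"claw":0},
    {"translation":[-48,453,49],"rotation":[0,0,0],"claw":0},
    {"translation":[-48,453,49],"rotation":[0,0,0],"claw":0}
  ]
}}

```text
clock: 1.1
tool_pos: [0.3647, -0.2085, 0.1728]
orientation: [-179.9, 0.1, 161.0]
force: [0.5, -1.3, -0.3]
opening: 0.0131
gripper_force: 0.0
```

{"name": "arm_command", "arguments": {
  "steps": [
    {"translation":[-24,226,24],"rotation":[0,0,0],"claw":0},
    {"translation":[-24,226,24],"rotation":[0,0,0],"claw":0},
    {"translation":[-24,226,24],"rotation":[0,0,0],"claw":0},
    {"translation":[-24,226,24],"rotation":[0,0,0],"claw":0},
    {"translation":[-24,226,24],"rotation":[0,0,0],"claw":0}
  ]
}}

```text
clock: 1.6
tool_pos: [0.4616, -0.0016, 0.1483]
orientation: [-179.9, 0.1, 161.1]
force: [-0.3, -0.8, 0.1]
opening: 0.0006
gripper_force: 0.0
```

```bash
python3 -c "
from h import *
p=C-.085*ex; print(tool()[0],rel([*p,.058],161))
snap('wrist','w1')"
```

```text
[ 0.46161925 -0.00158309  0.14825445] ([0.4, -21.4, 90.3], [-0.01, 0.02, 0.03])
```

View pics/w1.png

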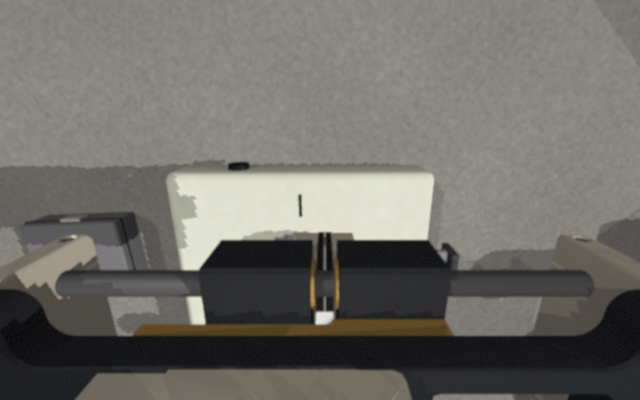

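{"name": "arm_command", "arguments": {
  "steps": [
    {"translation":[0,-21,45],"rotation":[0,0,0],"claw":0},
    {"translation":[0,-21,85],"rotation":[0,0,0],"claw":0},
    {"translation":[0,-21,90],"rotation":[0,0,0],"claw":0},
    {"translation":[-8,-21,90],"rotation":[0,0,0],"claw":0},
    {"translation":[-14,-21,90],"rotation":[0,0,0],"claw":0}
  ]
}}

```text
clock: 2.15
tool_pos: [0.4693, -0.0289, 0.0603]
orientation: [-180.0, 0.2, 161.1]
force: [-0.9, 1.4, -0.0]
opening: 0.0004
gripper_force: 0.0
```

{"name": "arm_command", "arguments": {
  "steps": [
    {"translation":[-1.5,0,0],"rotation":[0,0,0],"claw":0},
    {"translation":[-3,0,0],"rotation":[0,0,0],"claw":0},
    {"translation":[-3,0,0],"rotation":[0,0,0],"claw":0}
  ]
}}

```text
clock: 2.45
tool_pos: [0.4706, -0.0301, 0.0595]
orientation: [-180.0, 0.1, 161.0]
force: [-0.1, 0.3, 0.1]
opening: 0.0006
gripper_force: 0.0
```

{"name": "arm_command", "arguments": {
  "steps": [
    {"translation":[-1.5,0,0],"rotation":[0,0,0],"claw":0},
    {"translation":[-3,0,0],"rotation":[0,0,0],"claw":0},
    {"translation":[-3,0,0],"rotation":[0,0,0],"claw":0}
  ]
}}

```text
clock: 2.75
tool_pos: [0.473, -0.0311, 0.0587]
orientation: [-179.9, 0.1, 161.0]
force: [-0.4, 0.6, 0.1]
opening: 0.0002
gripper_force: 0.0
```

```bash
cat >> h.py <<'E'
def st():
    o=ctrl.get_obs(); d=o["tool_pos"][:2]-C; f=o["force"]
    print("t%.1f base xy"%o["clock"],np.round([d@ex*1e3,d@ey*1e3],1),"z",o["tool_pos"][2].round(4),"F base",np.round([f[:2]@ex,f[:2]@ey,f[2]],1))
E
python3 -c "
from h import *
st()"
```

```text
t2.8 base xy [-64.5  -2.7] z 0.0587 F base [-0.6  0.5  0.1]
```

{"name": "arm_command", "arguments": {
  "steps": [
    {"translation":[-1.5,0,0],"rotation":[0,0,0],"claw":0},
    {"translation":[-1.5,0,0],"rotation":[0,0,0],"claw":0},
    {"translation":[-1.5,0,0],"rotation":[0,0,0],"claw":0}
  ]
}}

```text
clock: 3.05
tool_pos: [0.4738, -0.0316, 0.0585]
orientation: [-179.9, 0.0, 161.0]
force: [-1.9, 1.3, 1.1]
opening: 0.0002
gripper_force: 1.4
```

{"name": "arm_command", "arguments": {
  "steps": [
    {"translation":[-1.5,0,0],"rotation":[0,0,0],"claw":0},
    {"translation":[-1.5,0,0],"rotation":[0,0,0],"claw":0},
    {"translation":[-1.5,0,0],"rotation":[0,0,0],"claw":0}
  ]
}}

```text
clock: 3.35
tool_pos: [0.4738, -0.0322, 0.0582]
orientation: [-179.9, -0.1, 161.0]
force: [-8.2, 4.2, 5.2]
opening: 0.0004
gripper_force: 4.2
```

```bash
python3 -c "
from h import *
st()"
```

```text
t3.4 base xy [-63.3  -3.5] z 0.0582 F base [-9.1  1.3  5.2]
```

```bash
cat >> h.py <<'E'
def path(phis,r=53.7,hx=8.5,t=6.):
    """commanded base-xy (mm) around the ring; phi deg from -x side, anticlockwise"""
    a=np.radians(phis); c,s=np.cos(a),np.sin(a); sg=lambda v:np.clip(v*20,-1,1)
    return np.stack([-hx*sg(c)-r*c,-t*sg(s)-r*s],1)
def rows(start,phis,**k):
    P=path(phis,**k)
    for i in range(0,len(P),5):
        q=P[i:i+5]-start; print(phis[i:i+5]," ".join("[%.1f,%.1f]"%(-a,b) for a,b in q)); start=P[i:i+5][-1]
E
python3 -c "
from h import *
rows(np.array([-61.8,-3.2]),[4,12,20,28,36,44,52,60,68,76])"
```

```text
[4, 12, 20, 28, 36] [0.3,-6.5] [-0.8,-14.0] [-2.8,-21.2] [-5.9,-28.0] [-9.9,-34.4]
[44, 52, 60, 68, 76] [-4.8,-5.7] [-10.4,-10.8] [-16.6,-14.9] [-23.3,-18.2] [-30.5,-20.5]
```

{"name": "arm_command", "arguments": {
  "steps": [
    {"translation":[0.3,-6.5,0],"rotation":[0,0,0],"claw":0},
    {"translation":[-0.8,-14,0],"rotation":[0,0,0],"claw":0},
    {"translation":[-2.8,-21.2,0],"rotation":[0,0,0],"claw":0},
    {"translation":[-5.9,-28,0],"rotation":[0,0,0],"claw":0},
    {"translation":[-9.9,-34.4,0],"rotation":[0,0,0],"claw":0}
  ]
}}

```text
clock: 3.85
tool_pos: [0.4694, -0.0689, 0.0575]
orientation: [-179.7, -0.3, 161.0]
force: [-12.0, 0.3, 4.9]
opening: 0.0003
gripper_force: 5.9
```

```bash
python3 -c "
from h import *
st()
im,d=snap('top','t2'); c=im[160:290,290:430]; cv2.imwrite('pics/t2c.png',cv2.resize(c[:,:,::-1],None,fx=4.5,fy=4.5,interpolation=cv2.INTER_CUBIC))
snap('wrist','w2')"
```

```text
t3.9 base xy [-55.5 -39.7] z 0.0575 F base [-11.5  -3.7   4.9]
```

View pics/t2c.png

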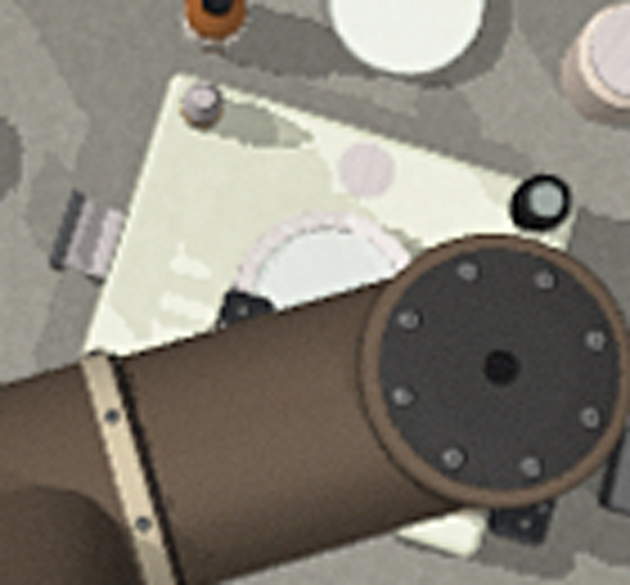

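The arm hides the front of the ring from the top camera; the finger holds a ~12 N press. Continuing the stroke, then checking with the side camera.

{"name": "arm_command", "arguments": {
  "steps": [
    {"translation":[-4.8,-5.7,0],"rotation":[0,0,0],"claw":0},
    {"translation":[-10.4,-10.8,0],"rotation":[0,0,0],"claw":0},
    {"translation":[-16.6,-14.9,0],"rotation":[0,0,0],"claw":0},
    {"translation":[-23.3,-18.2,0],"rotation":[0,0,0],"claw":0},
    {"translation":[-30.5,-20.5,0],"rotation":[0,0,0],"claw":0}
  ]
}}

```text
clock: 4.45
tool_pos: [0.4859, -0.1011, 0.0568]
orientation: [-179.3, -0.9, 160.9]
force: [-23.7, -20.2, 15.3]
opening: 0.0005
gripper_force: 14.0
```

```bash
python3 -c "
from h import *
st()
im,d=snap('side','s3'); c=im[120:280,240:460]; cv2.imwrite('pics/s3c.png',cv2.resize(c[:,:,::-1],None,fx=3.6,fy=3.6,interpolation=cv2.INTER_CUBIC))
print([proj('side',[*(C+.0485*(np.cos(a)*ex+np.sin(a)*ey)),.075]) for a in np.radians([180,225,270,315])])"
```

```text
t4.5 base xy [-29.4 -64.8] z 0.0568 F base [-15.9 -26.8  15.3]
[(np.float64(370.53793412860864), np.float64(205.30285555161288)), (np.float64(377.01277024893074), np.float64(197.52967612890873)), (np.float64(370.74064461778846), np.float64(189.17278052497764)), (np.float64(356.151553473675), np.float64(184.84727824335872))]
```

View pics/s3c.png

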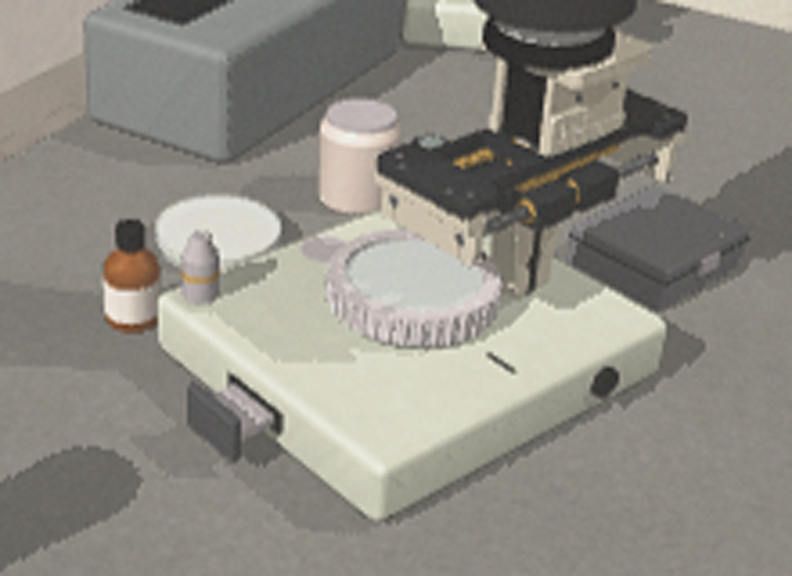

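Crop: the dot has left the index (no dot at about (470,307)), so the ring turns with the finger. The force shows the closed tips are thicker in y than I assumed (half about 13 mm); replanning with that.

```bash
cat >> h.py <<'E'
def loop(r,hx=8.5,t=13.):
    a=np.radians(np.arange(0,90.1,1)); q=[]
    for k,(sx,sy) in enumerate([(-1,-1),(1,-1),(1,1),(-1,1)]):
        b=a+k*np.pi/2; q.append(np.stack([sx*hx-r*np.cos(b),sy*t-r*np.sin(b)],1))
    q=np.vstack(q); return np.vstack([q,q,q[:1]])
def plan(cmd,near,n,step=10.,r=53.2,**k):
    """n rows from the loop point nearest to 'near'; prints tool xy shifts per call"""
    q=loop(r,**k); s=np.r_[0,np.cumsum(np.hypot(*np.diff(q,axis=0).T))]
    i=np.argmin(np.hypot(*(q[:len(q)//2]-near).T)); S=s[i]+step*np.arange(1,n+1)
    P=np.stack([np.interp(S,s,q[:,j]) for j in(0,1)],1); cmd=np.array(cmd)
    for i in range(0,n,5):
        d=P[i:i+5]-cmd; print(" ".join("[%.1f,%.1f]"%(-a,b) for a,b in d)); cmd=P[i:i+5][-1]
    print("end cmd",cmd.round(1))
E
python3 -c "
from h import *
plan([-21.5,-58.1],[-27,-63],10)"
```

```text
[-4.5,-7.4] [-14.4,-8.1] [-24.4,-8.1] [-34.4,-7.9] [-44.3,-6.2]
[-9.3,3.6] [-17.8,8.8] [-25.2,15.6] [-31.2,23.6] [-35.5,32.5]
end cmd [ 58.3 -31.7]
```

{"name": "arm_command", "arguments": {
  "steps": [
    {"translation":[-4.5,-7.4,0],"rotation":[0,0,0],"claw":0},
    {"translation":[-14.4,-8.1,0],"rotation":[0,0,0],"claw":0},
    {"translation":[-24.4,-8.1,0],"rotation":[0,0,0],"claw":0},
    {"translation":[-34.4,-7.9,0],"rotation":[0,0,0],"claw":0},
    {"translation":[-44.3,-6.2,0],"rotation":[0,0,0],"claw":0}
  ]
}}

```text
clock: 5.0
tool_pos: [0.531, -0.122, 0.0576]
orientation: [-179.5, -0.4, 161.0]
force: [-5.1, -25.3, -2.0]
opening: 0.0007
gripper_force: 12.6
```

```bash
python3 -c "
from h import *
st()"
```

```text
t5.0 base xy [ 20.  -69.7] z 0.0576 F base [  3.4 -25.5  -2. ]
```

```bash
python3 -c "
from h import *
plan([22.8,-64.3],[22,-66.5],15,t=15.5)"
```

```text
[-8.8,0.9] [-17.4,6.1] [-24.8,12.7] [-30.9,20.7] [-35.3,29.6]
[-2.7,9.6] [-3.6,19.6] [-3.6,29.6] [-3.6,39.6] [-3.6,49.6]
[0.8,10.0] [3.5,19.6] [7.9,28.5] [13.9,36.5] [21.3,43.2]
end cmd [40.4 58.1]
```

{"name": "arm_command", "arguments": {
  "steps": [
    {"translation":[-8.8,0.9,0],"rotation":[0,0,0],"claw":0},
    {"translation":[-17.4,6.1,0],"rotation":[0,0,0],"claw":0},
    {"translation":[-24.8,12.7,0],"rotation":[0,0,0],"claw":0},
    {"translation":[-30.9,20.7,0],"rotation":[0,0,0],"claw":0},
    {"translation":[-35.3,29.6,0],"rotation":[0,0,0],"claw":0}
  ]
}}

```text
clock: 5.5
tool_pos: [0.5822, -0.1033, 0.0588]
orientation: [-179.9, 0.4, 161.0]
force: [12.0, -13.5, -10.7]
opening: 0.0005
gripper_force: 8.3
```

{"name": "arm_command", "arguments": {
  "steps": [
    {"translation":[-2.7,9.6,0],"rotation":[0,0,0],"claw":0},
    {"translation":[-3.6,19.6,0],"rotation":[0,0,0],"claw":0}
  ]
}}

```text
clock: 5.7
tool_pos: [0.5943, -0.0846, 0.0593]
orientation: [180.0, 0.6, 161.0]
force: [16.5, -8.0, -14.3]
opening: 0.0006
gripper_force: 9.0
```

```bash
python3 -c "
from h import *
st(); snap('top','t4'); snap('side','s4')
for n in('top','side'):
  for a in range(180,541,30):
    p=[*(C+.0485*(np.cos(np.radians(a))*ex+np.sin(np.radians(a))*ey)),.075]
    u,v=proj(n,p); g=cv2.cvtColor(cv2.imread(f'pics/{n[0]}4.png'),cv2.COLOR_BGR2GRAY); d=np.load(f'pics/{n[0]}4.npy')
    u,v=int(round(u)),int(round(v)); print(n,a,g[v-1:v+2,u-1:u+2].min(),end='; ')
"
```

```text
t5.7 base xy [ 67.7 -13.9] z 0.0593 F base [ 18.2  -2.2 -14.3]
top 180 216; top 210 233; top 240 207; top 270 232; top 300 232; top 330 12; top 360 47; top 390 37; top 420 31; top 450 238; top 480 236; top 510 214; top 540 216; side 180 129; side 210 202; side 240 203; side 270 193; side 300 189; side 330 142; side 360 141; side 390 69; side 420 201; side 450 200; side 480 190; side 510 167; side 540 129;
```

```bash
python3 -c "
from h import *
plan([61.7,-15.1],[62.7,-14],50,hx=9.5,t=15.5)"
```

```text
[-1.0,9.6] [-1.0,19.6] [-1.0,29.6] [-0.2,39.6] [2.4,49.2]
[4.4,9.0] [10.3,17.0] [17.7,23.8] [26.1,29.0] [35.5,32.6]
[9.8,1.8] [19.8,2.0] [29.8,2.0] [39.8,1.6] [49.6,-0.5]
[9.2,-3.9] [17.5,-9.5] [24.6,-16.5] [30.3,-24.7] [34.3,-33.8]
[2.3,-9.7] [2.7,-19.7] [2.7,-29.7] [2.7,-39.7] [2.7,-49.7]
[-1.3,-9.9] [-4.4,-19.4] [-9.2,-28.1] [-15.6,-35.8] [-23.3,-42.2]
[-8.8,-4.8] [-18.3,-7.9] [-28.2,-9.1] [-38.2,-9.2] [-48.2,-9.2]
[-10.0,0.8] [-19.6,3.5] [-28.5,7.9] [-36.5,13.9] [-43.2,21.3]
[-5.2,8.5] [-8.8,17.9] [-10.5,27.7] [-10.7,37.7] [-10.7,47.7]
[-0.0,10.0] [0.2,20.0] [2.0,29.8] [5.7,39.1] [10.9,47.6]
end cmd [51.8 47.8]
```

{"name": "arm_command", "arguments": {
  "steps": [
    {"translation":[-1,9.6,0],"rotation":[0,0,0],"claw":0},
    {"translation":[-1,19.6,0],"rotation":[0,0,0],"claw":0},
    {"translation":[-1,29.6,0],"rotation":[0,0,0],"claw":0},
    {"translation":[-0.2,39.6,0],"rotation":[0,0,0],"claw":0},
    {"translation":[2.4,49.2,0],"rotation":[0,0,0],"claw":0}
  ]
}}

```text
clock: 6.3
tool_pos: [0.605, -0.0359, 0.0592]
orientation: [-180.0, 0.3, 161.1]
force: [3.6, -0.9, 0.8]
opening: 0.0005
gripper_force: 1.5
```

{"name": "arm_command", "arguments": {
  "steps": [
    {"translation":[4.4,9,0],"rotation":[0,0,0],"claw":0},
    {"translation":[10.3,17,0],"rotation":[0,0,0],"claw":0},
    {"translation":[17.7,23.8,0],"rotation":[0,0,0],"claw":0},
    {"translation":[26.1,29,0],"rotation":[0,0,0],"claw":0},
    {"translation":[35.5,32.6,0],"rotation":[0,0,0],"claw":0}
  ]
}}

```text
clock: 6.8
tool_pos: [0.5784, 0.0068, 0.0586]
orientation: [-179.9, 0.0, 161.0]
force: [2.0, 1.1, 0.4]
opening: 0.0001
gripper_force: 1.7
```

```bash
cat >> h.py <<'E'
def dots(tag):
    """ring-top darkness by angle; deg from +x of base"""
    st()
    for n in('top','side'):
        im,d=snap(n,n[0]+tag); g=cv2.cvtColor(im,cv2.COLOR_RGB2GRAY); o=[]
        for a in range(0,360,6):
            c,s=np.cos(np.radians(a)),np.sin(np.radians(a)); m=255
            u,v=proj(n,[*(C+.0485*(c*ex+s*ey)),.075]); u,v=int(round(u)),int(round(v))
            o.append("%d:%d"%(a,g[v-1:v+2,u-1:u+2].min()) if g[v-1:v+2,u-1:u+2].min()<110 else "")
        print(n," ".join(x for x in o if x))
E
python3 -c "
from h import *
dots('5')"
```

```text
t6.8 base xy [22.9 67.5] z 0.0586 F base [1.5 1.7 0.4]
top 0:28 6:36 12:35 18:35 24:39 30:39 36:42 42:41 48:38 54:40 60:32 66:95 72:13 78:19 84:19 90:19 96:34 102:27 132:21 138:21 312:32 318:32 324:32 330:38 336:41 342:40 348:40 354:39
side 0:95 6:95 12:95 18:104 132:89 138:71 342:105 354:70
```

```bash
python3 -c "
from h import *
plan([23.8,66.7],[22.5,65],20,r=52.2,hx=9,t=14)"
```

```text
[11.1,-0.6] [21.1,-0.5] [31.1,-0.5] [41.1,-1.2] [50.8,-3.7]
[9.0,-4.3] [17.0,-10.3] [23.8,-17.6] [29.0,-26.2] [32.5,-35.5]
[1.6,-9.8] [1.8,-19.8] [1.8,-29.8] [1.8,-39.8] [1.1,-49.8]
[-2.5,-9.7] [-6.8,-18.7] [-12.8,-26.7] [-20.2,-33.4] [-28.7,-38.6]
end cmd [-31.9 -60.9]
```

{"name": "arm_command", "arguments": {
  "steps": [
    {"translation":[11.1,-0.6,0],"rotation":[0,0,0],"claw":0},
    {"translation":[21.1,-0.5,0],"rotation":[0,0,0],"claw":0},
    {"translation":[31.1,-0.5,0],"rotation":[0,0,0],"claw":0},
    {"translation":[41.1,-1.2,0],"rotation":[0,0,0],"claw":0},
    {"translation":[50.8,-3.7,0],"rotation":[0,0,0],"claw":0}
  ]
}}

```text
clock: 7.4
tool_pos: [0.5305, 0.0206, 0.0588]
orientation: [180.0, 0.1, 161.0]
force: [1.0, 5.1, 1.0]
opening: 0.0004
gripper_force: 2.3
```

{"name": "arm_command", "arguments": {
  "steps": [
    {"translation":[9,-4.3,0],"rotation":[0,0,0],"claw":0},
    {"translation":[17,-10.3,0],"rotation":[0,0,0],"claw":0},
    {"translation":[23.8,-17.6,0],"rotation":[0,0,0],"claw":0},
    {"translation":[29,-26.2,0],"rotation":[0,0,0],"claw":0},
    {"translation":[32.5,-35.5,0],"rotation":[0,0,0],"claw":0}
  ]
}}

```text
clock: 7.9
tool_pos: [0.4864, -0.0047, 0.0583]
orientation: [-179.9, -0.0, 161.0]
force: [-1.8, 4.1, 1.3]
opening: 0.0008
gripper_force: 2.2
```

```bash
python3 -c "
from h import *
dots('6')"
```

```text
t7.9 base xy [-60.4  26.6] z 0.0583 F base [-3.   3.3  1.3]
top 0:49 6:50 12:54 18:57 24:56 30:59 36:58 42:57 48:36 54:68 60:77 66:57 72:57 78:57 84:61 90:60 96:58 102:58 108:59 114:59 120:60 126:60 132:61 138:63 144:59 150:59 156:60 162:60 168:60 174:61 180:61 186:61 192:62 198:60 204:60 210:61 216:61 222:57 228:57 234:55 240:56 246:56 252:56 258:53 264:54 270:54 276:54 282:55 288:48 294:41 300:65 306:48 312:48 318:54 324:52 330:52 336:53 342:55 348:50 354:42
side 0:68 6:68 12:67 18:67 24:66 30:63 36:63 42:63 48:63 108:88 114:88 132:106 174:49 180:49 186:58 192:103 198:105 204:84 210:54 216:54 222:54 228:58 234:55 240:55 246:57 252:67 258:65 264:57 270:57 276:65 282:54 288:56 294:56 300:60 306:66 312:63 318:63 324:63 330:52 336:52 342:66 348:67 354:68
```

{"name": "arm_command", "arguments": {
  "steps": [
    {"translation":[0.8,-9.8,0],"rotation":[0,0,0],"claw":0},
    {"translation":[0.8,-19.8,0],"rotation":[0,0,0],"claw":0},
    {"translation":[0.8,-29.8,0],"rotation":[0,0,0],"claw":0},
    {"translation":[0.8,-39.8,0],"rotation":[0,0,0],"claw":0},
    {"translation":[0.4,-49.8,0],"rotation":[0,0,0],"claw":0}
  ]
}}

```text
clock: 8.5
tool_pos: [0.4682, -0.0519, 0.0579]
orientation: [-179.8, -0.2, 161.0]
force: [-5.5, 2.1, 1.6]
opening: 0.0005
gripper_force: 2.8
```

{"name": "arm_command", "arguments": {
  "steps": [
    {"translation":[-2.5,-9.7,0],"rotation":[0,0,0],"claw":0},
    {"translation":[-6.8,-18.7,0],"rotation":[0,0,0],"claw":0},
    {"translation":[-12.8,-26.7,0],"rotation":[0,0,0],"claw":0},
    {"translation":[-20.2,-33.4,0],"rotation":[0,0,0],"claw":0},
    {"translation":[-28.7,-38.6,0],"rotation":[0,0,0],"claw":0}
  ]
}}

```text
clock: 9.0
tool_pos: [0.4829, -0.0984, 0.0578]
orientation: [-179.7, -0.2, 161.0]
force: [-6.2, -2.7, 1.1]
opening: 0.0005
gripper_force: 3.5
```

```bash
python3 -c "
from h import *
dots('7')"
```

```text
t9.0 base xy [-33.2 -63.2] z 0.0578 F base [-5.  -4.6  1.1]
top 96:41 102:41 108:67 114:75 120:82 126:82 132:86 138:89 144:89 150:89 156:93 162:91 168:92 174:94 180:93 186:93 192:93 198:95 204:95 210:95 216:95 222:95 228:93 234:93 240:95 246:92 252:93 258:92 264:94 270:92 276:89 282:84 288:82 294:80 300:78 306:75 312:74 318:55 324:39 348:32 354:0
side 0:105 258:101 264:101 276:92 282:86 354:60
```

Dot found at 354° in both views: ring ≈ 9.3 rad, so about 180 mm of rolling remains.

```bash
python3 -c "
from h import *
plan([-31.2,-60.9],[-31.5,-61.5],20,r=53,hx=9.5,t=14.5)"
```

```text
[-8.7,-5.0] [-18.6,-6.5] [-28.6,-6.6] [-38.6,-6.6] [-48.5,-6.0]
[-9.7,2.4] [-18.8,6.6] [-26.9,12.4] [-33.8,19.6] [-39.2,28.0]
[-3.7,9.3] [-5.7,19.1] [-6.0,29.0] [-6.0,39.0] [-6.0,49.0]
[0.3,10.0] [2.3,19.8] [6.1,29.0] [11.5,37.4] [18.5,44.6]
end cmd [44.  54.7]
```

{"name": "arm_command", "arguments": {
  "steps": [
    {"translation":[-8.7,-5,0],"rotation":[0,0,0],"claw":0},
    {"translation":[-18.6,-6.5,0],"rotation":[0,0,0],"claw":0},
    {"translation":[-28.6,-6.6,0],"rotation":[0,0,0],"claw":0},
    {"translation":[-38.6,-6.6,0],"rotation":[0,0,0],"claw":0},
    {"translation":[-48.5,-6,0],"rotation":[0,0,0],"claw":0}
  ]
}}

```text
clock: 9.6
tool_pos: [0.5267, -0.1217, 0.0579]
orientation: [-179.6, -0.3, 161.0]
force: [-4.5, -14.6, 0.5]
opening: 0.0003
gripper_force: 7.8
```

{"name": "arm_command", "arguments": {
  "steps": [
    {"translation":[-9.7,2.4,0],"rotation":[0,0,0],"claw":0},
    {"translation":[-18.8,6.6,0],"rotation":[0,0,0],"claw":0},
    {"translation":[-26.9,12.4,0],"rotation":[0,0,0],"claw":0},
    {"translation":[-33.8,19.6,0],"rotation":[0,0,0],"claw":0},
    {"translation":[-39.2,28,0],"rotation":[0,0,0],"claw":0}
  ]
}}

```text
clock: 10.1
tool_pos: [0.5788, -0.1069, 0.0589]
orientation: [-179.8, 0.3, 161.0]
force: [6.4, -11.2, -5.9]
opening: 0.0007
gripper_force: 5.7
```

```bash
python3 -c "
from h import *
dots('8')"
```

```text
t10.1 base xy [ 60.3 -40. ] z 0.0589 F base [ 9.7 -8.5 -5.9]
top 0:66 6:66 12:64 18:69 24:68 30:70 36:71 42:67 48:61 54:61 60:58 66:34 72:31 78:26 84:20 90:79 96:79 102:50 108:86 120:26 126:0 132:0 138:3 144:0 150:0 306:76 312:31 318:53 324:51 330:50 336:54 342:57 348:61 354:61
side 96:54 102:54 108:56
```

{"name": "arm_command", "arguments": {
  "steps": [
    {"translation":[-3.7,9.3,0],"rotation":[0,0,0],"claw":0},
    {"translation":[-5.7,19.1,0],"rotation":[0,0,0],"claw":0},
    {"translation":[-6,29,0],"rotation":[0,0,0],"claw":0},
    {"translation":[-6,39,0],"rotation":[0,0,0],"claw":0},
    {"translation":[-6,49,0],"rotation":[0,0,0],"claw":0}
  ]
}}

```text
clock: 10.7
tool_pos: [0.6028, -0.0605, 0.0596]
orientation: [180.0, 0.5, 161.1]
force: [10.6, -5.2, -7.6]
opening: 0.0005
gripper_force: 5.9
```

```bash
python3 -c "
from h import *
dots('9')"
```

```text
t10.7 base xy [67.9 11.7] z 0.0596 F base [11.7 -1.5 -7.6]
top 0:23 6:23 12:51 18:51 24:39 30:28 36:28 42:31 48:109 156:0 162:0 324:69 330:30 336:49 342:52 348:41 354:27
side 156:44 162:71
```

{"name": "arm_command", "arguments": {
  "steps": [
    {"translation":[0.3,10,0],"rotation":[0,0,0],"claw":0},
    {"translation":[2.3,20,0],"rotation":[0,0,0],"claw":0},
    {"translation":[2.3,20,0],"rotation":[0,0,0],"claw":0},
    {"translation":[-6,22,0],"rotation":[0,0,0],"claw":0},
    {"translation":[-12,24,0],"rotation":[0,0,0],"claw":0}
  ]
}}

```text
clock: 11.3
tool_pos: [0.6171, -0.0417, 0.0586]
orientation: [-179.9, 0.0, 161.0]
force: [-0.6, -0.4, 0.6]
opening: 0.0005
gripper_force: 0.0
```

```bash
python3 -c "
from h import *
dots('10')
g=cv2.imread('pics/t10.png')[160:290,290:430]; cv2.imwrite('pics/t10c.png',cv2.resize(g,None,fx=4.5,fy=4.5,interpolation=cv2.INTER_CUBIC))"
```

```text
t11.3 base xy [75.3 34.1] z 0.0586 F base [-0.4 -0.5  0.6]
top 0:23 6:23 12:11 18:23 24:23 30:103 180:0 354:80
side 180:42 186:74
```

View pics/t10c.png

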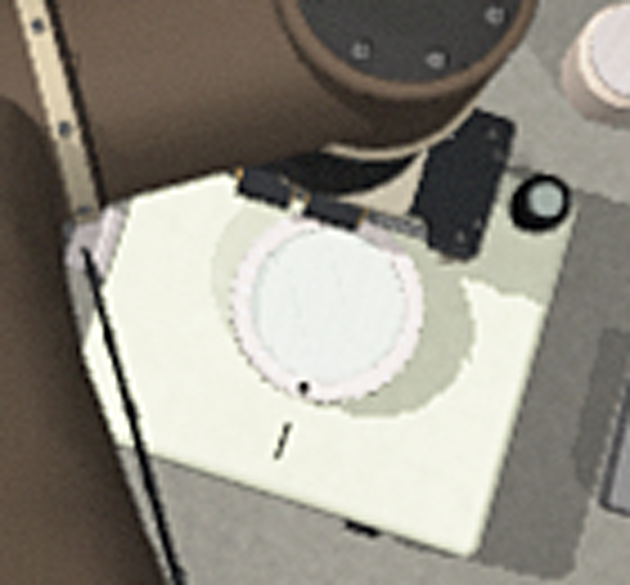

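Dot back at the index line at (304,386), the second return. Now lifting off and going to the tab.

```bash
python3 -c "
from h import *
p=C+.192*ey; print(rel([*p,.15],161)); print(cast('top',237,180,.04))"
```

```text
([75.4, 157.6, -92.0], [-0.02, 0.01, -0.0])
[0.66885149 0.27764247 0.04      ]
```

{"name": "arm_command", "arguments": {
  "steps": [
    {"translation":[0,0,-45],"rotation":[0,0,0],"claw":0},
    {"translation":[0,0,-92],"rotation":[0,0,0],"claw":0},
    {"translation":[22,45,-92],"rotation":[0,0,0],"claw":0},
    {"translation":[44,90,-92],"rotation":[0,0,0],"claw":0},
    {"translation":[60,125,-92],"rotation":[0,0,0],"claw":0}
  ]
}}

```text
clock: 11.9
tool_pos: [0.5999, 0.0981, 0.151]
orientation: [-180.0, 0.1, 161.0]
force: [0.7, -0.2, -0.4]
opening: 0.0004
gripper_force: 0.0
```

{"name": "arm_command", "arguments": {
  "steps": [
    {"translation":[15.4,32.6,0],"rotation":[0,0,0],"claw":0},
    {"translation":[15.4,32.6,0],"rotation":[0,0,0],"claw":0},
    {"translation":[15.4,32.6,40],"rotation":[0,0,0],"claw":0},
    {"translation":[15.4,32.6,80],"rotation":[0,0,0],"claw":0},
    {"translation":[15.4,32.6,110],"rotation":[0,0,0],"claw":0}
  ]
}}

```text
clock: 12.4
tool_pos: [0.5956, 0.1313, 0.0383]
orientation: [-179.8, -0.0, 161.0]
force: [0.9, 0.6, -0.3]
opening: 0.0007
gripper_force: 0.0
```

```bash
python3 -c "
from h import *
st()"
```

```text
t12.4 base xy [ -1.4 190.7] z 0.0383 F base [ 0.7  0.9 -0.3]
```

{"name": "arm_command", "arguments": {
  "steps": [
    {"translation":[0,0,4],"rotation":[0,0,0],"claw":0},
    {"translation":[0,-10,4],"rotation":[0,0,0],"claw":0},
    {"translation":[0,-20,4],"rotation":[0,0,0],"claw":0},
    {"translation":[0,-28,4],"rotation":[0,0,0],"claw":0},
    {"translation":[0,-34,4],"rotation":[0,0,0],"claw":0}
  ]
}}

```text
clock: 12.9
tool_pos: [0.5865, 0.0997, 0.0383]
orientation: [179.9, 0.2, 161.0]
force: [1.7, 1.8, 1.5]
opening: 0.0005
gripper_force: 0.9
```

{"name": "arm_command", "arguments": {
  "steps": [
    {"translation":[0,-4,0],"rotation":[0,0,0],"claw":0},
    {"translation":[0,-8,0],"rotation":[0,0,0],"claw":0},
    {"translation":[0,-8,0],"rotation":[0,0,0],"claw":0}
  ]
}}

```text
clock: 13.2
tool_pos: [0.583, 0.0923, 0.0369]
orientation: [-179.9, 0.1, 161.0]
force: [-0.1, 0.5, -0.4]
opening: 0.0004
gripper_force: 0.2
```

```bash
python3 -c "
from h import *
st()"
```

```text
t13.2 base xy [ -0.5 149.8] z 0.0369 F base [-0.3  0.4 -0.4]
```

{"name": "arm_command", "arguments": {
  "steps": [
    {"translation":[0,-2,2],"rotation":[0,0,0],"claw":0},
    {"translation":[0,-4,3],"rotation":[0,0,0],"claw":0},
    {"translation":[0,-4,3],"rotation":[0,0,0],"claw":0}
  ]
}}

```text
clock: 13.5
tool_pos: [0.5828, 0.0904, 0.0339]
orientation: [179.9, 0.2, 161.1]
force: [0.3, 6.7, 2.9]
opening: 0.0005
gripper_force: 3.3
```

{"name": "arm_command", "arguments": {
  "steps": [
    {"translation":[0,-2,0],"rotation":[0,0,0],"claw":0},
    {"translation":[0,-3,0],"rotation":[0,0,0],"claw":0},
    {"translation":[0,-3,0],"rotation":[0,0,0],"claw":0}
  ]
}}

```text
clock: 13.8
tool_pos: [0.5829, 0.0901, 0.034]
orientation: [179.7, 0.2, 161.1]
force: [-0.8, 17.9, 0.1]
opening: 0.0003
gripper_force: 8.5
```

```bash
python3 -c "
from h import *
st()"
```

```text
t13.8 base xy [  0.  147.7] z 0.034 F base [-6.6 16.7  0.1]
```

Hard stop at 147.7 mm (133 + half the tips), with 17 N. Backing off and checking.

{"name": "arm_command", "arguments": {
  "steps": [
    {"translation":[0,10,0],"rotation":[0,0,0],"claw":0},
    {"translation":[0,30,0],"rotation":[0,0,0],"claw":0},
    {"translation":[0,30,-45],"rotation":[0,0,0],"claw":0},
    {"translation":[0,30,-90],"rotation":[0,0,0],"claw":0},
    {"translation":[0,30,-130],"rotation":[0,0,0],"claw":0}
  ]
}}

```text
clock: 14.3
tool_pos: [0.5905, 0.1152, 0.1648]
orientation: [-179.8, 0.0, 161.1]
force: [1.5, 0.4, -0.2]
opening: 0.0007
gripper_force: 0.0
```

{"name": "arm_command", "arguments": {
  "steps": [
    {"translation":[50,0,-20],"rotation":[0,0,0],"claw":0},
    {"translation":[100,0,-20],"rotation":[0,0,0],"claw":0},
    {"translation":[120,20,-20],"rotation":[0,0,0],"claw":0},
    {"translation":[120,20,-20],"rotation":[0,0,0],"claw":0},
    {"translation":[120,20,-20],"rotation":[0,0,0],"claw":0}
  ]
}}

```text
clock: 14.8
tool_pos: [0.4832, 0.1735, 0.1834]
orientation: [-179.9, 0.1, 161.1]
force: [-0.2, 0.7, -0.4]
opening: 0.0005
gripper_force: 0.0
```

```bash
python3 -c "
from h import *
dots('11')
g=cv2.imread('pics/t11.png')[130:290,210:450]; cv2.imwrite('pics/t11c.png',cv2.resize(g,None,fx=3.3,fy=3.3,interpolation=cv2.INTER_CUBIC))"
```

```text
t14.8 base xy [-121.3  194. ] z 0.1834 F base [-0.4  0.6 -0.4]
top 180:0
side 180:40 186:74
```

View pics/t11c.png

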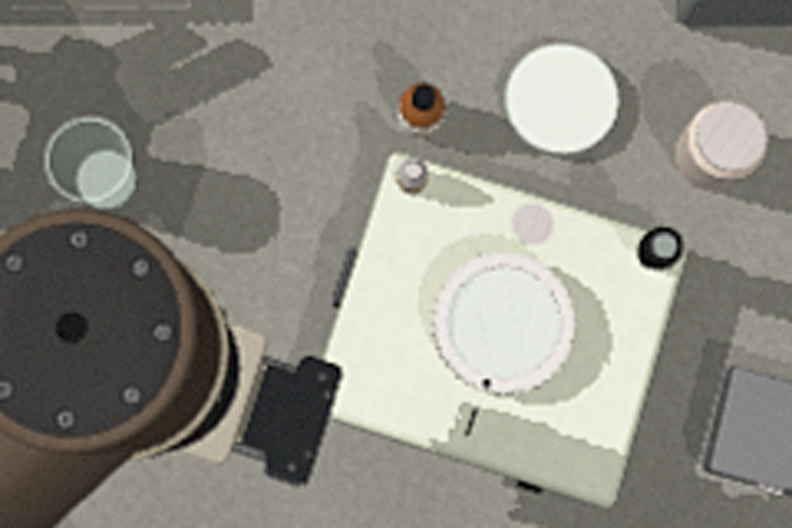

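The tab sits flush against the base (345,280), the dot is at the index (487,383), and all loose things are in place.

```bash
python3 -c "
from h import *
print(ctrl.close_job())"
```

```text
the job is handed in; nothing more can be done
None
```

The ring is loosened two full turns with its dot back at the index line, the filter slide is pushed in to its stop, the loose things look undisturbed in the last top view, and the job is handed in at about 15 s on the clock; no verdict came back.

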